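# Park the grinding ball at the top of its gutter

## Task

Two steel grinding balls of the tissue mill lie at the low end of a small sloped gutter with two lanes. With the fingertips, push the larger ball up along its own lane, over the hump and into the hollow at the top, so that it rests against the end stop and does not roll back. Do not pick the ball up, and leave the smaller ball and the things round about where they are.

Things in the scene. Friction and masses are not known exactly. Their poses are not given: they have to be found in the camera images.
- gutter: Fixed stand of grey painted sheet on a dark steel base plate, 212 x 116 mm, 50 mm high. Origin: centre of its underside, on the worktop; x runs uphill along the lanes, y to the left when looking uphill, z up. Two straight V lanes, bottom lines at y = +26 and -26 mm; each V is 45 mm wide, its rims 10 mm above its bottom line.
- gutter_ramp: Rising part of the lanes, gutter x -99 to +40 mm; the bottom line climbs at 6 deg from 14 to 29 mm above the worktop. Its low end has a 4 mm lip no higher than the rims (top 24 mm above the worktop), so a finger can come down behind a ball. Origin: low end, midway between the lanes, bottom line height; x up the slope, z square to it (larger ball's centre in its lane: z = 22 mm).
- gutter_hollow: The hollow beyond the hump. Origin on the hump: gutter x = +40 mm, 29 mm above the worktop, midway between the lanes. x runs on along the lanes, falling at 10 deg for 55 mm to the end stop, a cross plate 31 mm higher than the bottom line; z square to that slope.
- large_ball_center (a point): Centre of the larger polished, slippery steel ball, 40 mm in diameter, about 0.2 kg, free to roll. It starts at the low end of either lane, against the lip, its centre 38 mm above the worktop at gutter x = -86 mm. Let go before the hump it rolls back down; with its centre past the hump it rolls into the hollow by itself.
- small_ball_center (a point): Centre of the smaller polished, slippery steel ball, 28 mm in diameter, about 0.08 kg, free to roll; it lies at the low end of the other lane, its centre 31 mm above the worktop.
- seat_left (a point): Where the larger ball's centre is when it rests in the hollow against the end stop of the left lane (gutter y = +26 mm): gutter x = +78 mm, 44 mm above the worktop. Fixed to the gutter.
- seat_right (a point): The same for the right lane (gutter y = -26 mm).
- specimen_cup: Bystander: loose specimen cup with a yellow screw lid, 65 mm wide, 74 mm high, standing well to the left of the gutter. Origin: centre of its underside.
- timer: Bystander: loose countdown timer, 64 x 68 x 21 mm, lying to the right of the gutter. Origin: centre of its underside.
- marker: Bystander: loose capped marker pen, 132 mm long, 13 mm thick, lying to the left of the gutter. Origin: centre of its underside.
Not all that is in view belongs to the job. What is shaped like the part that bears large_ball_center but yellow is not meant.

How it is judged:
By the outcome, as a careful person would: the job done as asked, in the order asked, and still so for the second after the job is handed in, with the robot touching nothing.
It also fails if it takes over 40 s, if anything falls off the work surface, if the arm or the gripper's body presses on something with over 40 N, if the wrist force passes 120 N, or if a joint passes its speed limit or range.

## Robot

A 7-joint arm with a two-finger parallel gripper is mounted at the origin on a cart in front of the work surface, level with it; the furniture and walls round the work are solid. World frame = base frame: x ahead of the robot, y to its left, z up, the work surface at z = 0. Lengths are in m, angles in degrees, forces in N, time in s.
With the tool pointing down it reaches from about 0.425 to 0.875 m from the base axis. Payload 4.7 kg.
Tool frame: the origin (TCP) lies between the finger pads; the fingertips stand 14 mm ahead of it and the grasp point (between the pads) lies 5 mm behind it (env.tip_reach is the distance from the TCP to the fingertips, in m); z points along the fingers, y is the direction in which the jaws open and shut (so a half turn about z gives the same grasp; the last joint's range is limited). The gripper opens to 87 mm and grips with 3 to 60 N. Pads are 19 mm wide; open, the fingers measure 117 mm over their backs; the gripper's body (75 mm by 190 mm) begins 51 mm behind the grasp point.
Start: joints at [69.276, 18.392, -4.016, 83.108, 1.295, 78.541, -3.26], TCP at [0.239, -0.605, 0.237] pointing down, gripper open.
Joint ranges: [-163.93, 163.93], [-17.29, 119.83], [-79.2, 71.16], [3.27, 140.29], [-89.18, 269.18], [5.43, 117.66], [-154.24, 154.24]. Speed limits (degrees/s): [147.25, 147.25, 180, 180, 180, 180, 180].

## Interface

Orientations are given as [roll, pitch, yaw] about the fixed x, y, z axes, in that order (R = Rz(yaw) Ry(pitch) Rx(roll)).
In Python, from cell import env gives the robot as it stands. The module is installed in compiled form; this text tells all that it offers.
- The arm moves only by the shell command python3 -m pendant 'ROWS' [FORCE]. ROWS is JSON, a list of rows, each an object of numbers: "rx", "ry", "rz": the turn, a rotation vector about the tool's x, y, z in degrees; "tx", "ty", "tz": the shift along the tool's x, y, z in mm; "jaw": the finger opening in mm, from 0 to 87. In form: [{"rx": .., "ry": .., "rz": .., "tx": .., "ty": .., "tz": .., "jaw": ..}, ...]. A call has 1 to 20 rows; each row shifts and turns the commanded pose from where the row before left it, along the tool's axes as they then stand; what a row does not reach is not made up. A row lasts 1/12 s, in which the tool goes at most 41.7 mm and 7.16 degrees, less where a joint would pass 70% of its speed; a pose out of reach is approached as far as the arm can. A call with a gripper value outside its range is refused whole. The fingers move at their own pace and stop on an object; FORCE is the grip in N (left out, the last holds). Time passes only in rows, so rows that do not move let the fingers close. It gives the time, the measured TCP pose, the force and the opening at its end, in the units of the state.
- env.get_obs(): the state, without advancing time (a new reading comes with each control period).
- env.read_camera(name): name is "side" or "top" or "wrist"; returns a dict with "img" (384x512x3 uint8, red, green, blue), "range_z" (384x512 float32, m along the optical axis (not along the pixel's ray), 0 where there is no reading), "vertical_fov" (degrees; the focal length in pixels is half the picture's height over the tangent of half this angle, whatever the lens; pixels are square), "cx", "cy" (the principal point, pixels), "distortion" ([k1, k2, p1, p2, k3] as OpenCV has them; the pictures are not rectified), "world_to_cam" (4x4, takes a point from world to camera coordinates). Camera axes: x right, y up, looking along -z (the intrinsics and any distortion apply to the point x, -y, -z); pixel columns grow to the right and rows downward; lengths in m; the calibration is good to about 2 mm. A picture is of the moment at which its call begins.
- env.sign_off(): hands the job in, once; it reports no verdict.
The state is a dict: "time_s": time; "qpos": joint angles; "joint_velocities": joint speeds; "effort": joint torques, N m; "tool_pos": TCP position; "tool_rot": TCP orientation; "force": force on the tool from outside, world axes, zero at the start; "wrist_torque": the same for the moment, N m; "grip_width": finger opening in m.
Only numpy, scipy, OpenCV 4.12 (cv2) and the standard library are available. Lean on these libraries where they do the work, as an engineer would, in place of code of your own. Each camera call takes 0.05 s, during which the arm holds its last target.

## Working session

There is one attempt and no reset: what is moved stays moved. The work goes in short steps, Python scripts to look and compute and a shell command to move; the robot and the scene stay as the last step left them, time stands still between calls to the robot, and variables do not carry over. Pictures are saved under pics/ and viewed, and the job is handed in when it is done.

```bash
mkdir -p pics
cat > h.py <<'E'
from cell import env
import numpy as np, cv2
def cam(n):
    c=env.read_camera(n); 
    h,w=c['img'].shape[:2]; f=h/2/np.tan(np.radians(c['vertical_fov'])/2)
    c['K']=np.array([[f,0,c['cx']],[0,f,c['cy']],[0,0,1]]); c['D']=np.array(c['distortion'],float)
    return c
def ray(c,u,v):
    p=cv2.undistortPoints(np.array([[[u,v]]],float),c['K'],c['D'])[0,0]
    T=np.linalg.inv(c['world_to_cam']); d=T[:3,:3]@np.array([p[0],-p[1],-1]); return T[:3,3],d
def onz(c,u,v,z):
    o,d=ray(c,u,v); return o+d*(z-o[2])/d[2]
def rng(c,u,v):
    o,d=ray(c,u,v); return o+d*c['range_z'][int(round(v)),int(round(u))]
def proj(c,P):
    q=c['world_to_cam']@np.append(P,1); r,_=cv2.projectPoints(np.array([[q[0],-q[1],-q[2]]]),np.zeros(3),np.zeros(3),c['K'],c['D']); return r[0,0]
def save(img,n): cv2.imwrite('pics/'+n+'.png',img[:,:,::-1])
E
python3 - <<'E'
from h import *
for n in ['side','top','wrist']:
    c=cam(n); save(c['img'],n+'0'); print(n,np.linalg.inv(c['world_to_cam'])[:3,3].round(3),c['vertical_fov'],c['D'])
s=env.get_obs();print(s['time_s'],s['tool_pos'],s['tool_rot'],s['grip_width'],s['force'],env.tip_reach)
E
```

```text
side [ 0.285 -1.051  0.716] 50.79161304466459 [-0.13392431  0.          0.          0.          0.        ]
top [ 0.342 -0.189  0.987] 56.4701711997074 [0.0289195 0.        0.        0.        0.       ]
wrist [ 0.3   -0.581  0.384] 59.404056183141414 [0.00113225 0.         0.         0.         0.        ]
0.15 [ 0.23835817 -0.60427707  0.23570142] [-1.79913337e+02  5.77677045e-03  2.15342715e+01] 0.08685221395107359 [0.34716652 0.79285105 0.24328389] 0.014
```

View pics/side0.png

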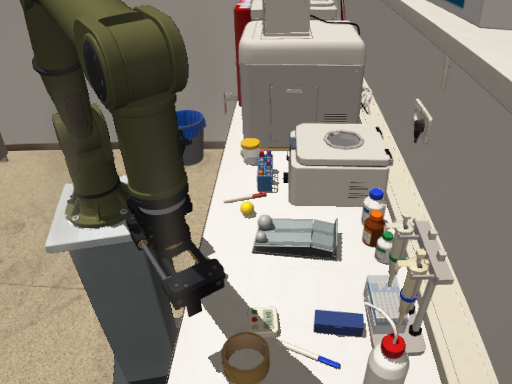

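View pics/top0.png

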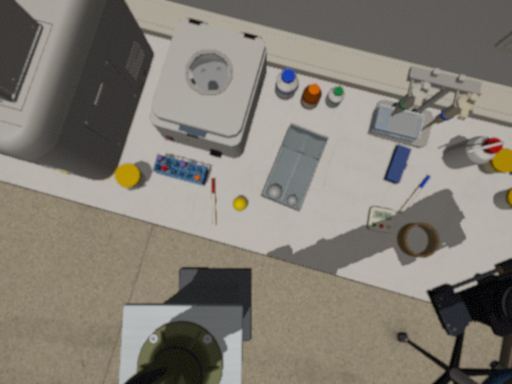

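View pics/wrist0.png

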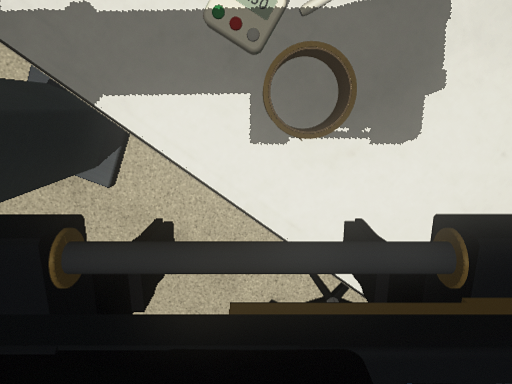

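Side view: the gutter is at (297,237), with grey balls at (265,222) and (262,237). Top view: the gutter is at (295,167), with balls at (275,190) and (292,199).

Candidates for the large ball (top view): grey ball (275,190), smaller grey ball (292,199), yellow ball (240,203), which is the decoy. I choose (275,190) and check it in a close crop.

Run:
```python
from h import *
t=cam('top');s=cam('side')
a=cv2.resize(t['img'][115:220,225:345],None,fx=4,fy=4,interpolation=cv2.INTER_CUBIC)
b=cv2.resize(s['img'][195:270,235:350],None,fx=4,fy=4,interpolation=cv2.INTER_CUBIC)
save(a,'topc');save(b,'sidec')
```

```text
(no output)
```

View pics/topc.png

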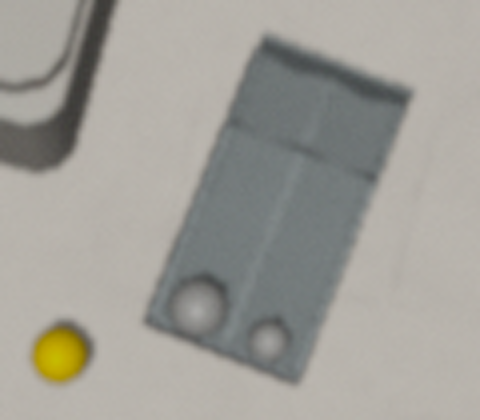

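View pics/sidec.png

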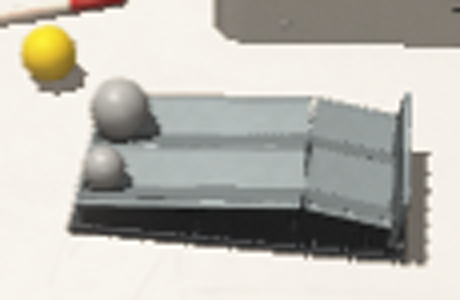

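The crop confirms it: the larger grey ball at top (275,191) is in the left lane looking uphill, and the smaller one at (292,200) is in the right lane. The yellow one lies on the worktop. Next I triangulate.

Run:
```python
from h import *
t=cam('top');s=cam('side')
def tri(a,b):
    (o1,d1),(o2,d2)=ray(t,*a),ray(s,*b); d1/=np.linalg.norm(d1);d2/=np.linalg.norm(d2)
    A=np.stack([d1,-d2],1);k=np.linalg.lstsq(A,o2-o1,rcond=None)[0]
    p,q=o1+k[0]*d1,o2+k[1]*d2; return ((p+q)/2*1000).round(1),round(np.linalg.norm(p-q)*1000,1)
T=lambda x,y:(225+(x+.5)/4-.5,115+(y+.5)/4-.5)
S=lambda x,y:(235+(x+.5)/4-.5,195+(y+.5)/4-.5)
print('large',tri(T(198,306),S(121,109)), 'small',tri(T(269,342),S(104,167)), 'yellow',tri(T(61,354),S(49,53)))
print('hump right rim',tri(T(375,180),S(305,205)))
print('stop top right',tri(T(411,93),S(406,230)),'stop top left',tri(T(266,37),S(408,95)))
for n,p,z in [('large',T(198,306),.038),('small',T(269,342),.031)]: print(n,onz(t,*p,z).round(4),(rng(t,*p)).round(4))
for n,p,z in [('large',S(121,109),.038),('small',S(104,167),.031)]: print(n,onz(s,*p,z).round(4),(rng(s,*p)).round(4))
for n,p,z in [('lowL',T(147,321),.024),('lowR',T(299,382),.024),('stopL',T(266,37),.050),('stopR',T(411,93),.05),('humpL',T(232,124),.039),('humpR',T(375,180),.039)]: print(n,onz(t,*p,z).round(4),rng(t,*p).round(4))
# point cloud of gutter from both cams, grey-blue mask
for c,nm in((t,'top'),(s,'side')):
    hsv=cv2.cvtColor(c['img'],cv2.COLOR_RGB2HSV)
    m=((hsv[...,0]>85)&(hsv[...,0]<110)&(hsv[...,1]>20)&(hsv[...,1]<80)).astype(np.uint8)
    u0,v0=(np.array(proj(c,np.array([.44,-.1,.03]))))
    n,l,st,ce=cv2.connectedComponentsWithStats(m); 
    k=1+np.argmax(st[1:,4]*(np.abs(st[1:,0]+st[1:,2]/2-298)<40)*(np.abs(st[1:,1]+st[1:,3]/2-(167 if nm=='top' else 237))<30)); print(nm,st[k])
    ys,xs=np.where(l==k); P=np.array([rng(c,x,y) for x,y in zip(xs,ys)]); P=P[P[:,2]<.08]
    print(len(P),cv2.minAreaRect((P[:,:2]*1000).astype(np.float32)),np.percentile(P[:,2],[1,50,99]))
    np.save(nm+'.npy',P)
```

```text
large (array([ 453.4, -240. ,   37.6]), np.float64(2.4)) small (array([ 430.8, -287.9,   32.2]), np.float64(3.6)) yellow (array([ 421.6, -148.3,   22.1]), np.float64(2.2))
hump right rim (array([ 541. , -359.1,   38.4]), np.float64(5.0))
stop top right (array([ 600.8, -385.5,   28.7]), np.float64(0.8)) stop top left (array([ 635.9, -285.1,   48.6]), np.float64(3.7))
large [ 0.4522 -0.2399  0.038 ] [ 0.4501 -0.2389  0.0554]
small [ 0.4291 -0.2878  0.031 ] [ 0.4281 -0.2866  0.0428]
large [ 0.4546 -0.2405  0.038 ] [ 0.4519 -0.2533  0.0488]
small [ 0.4329 -0.2865  0.031 ] [ 0.4309 -0.2971  0.0405]
lowL [ 0.4433 -0.2062  0.024 ] [ 0.445  -0.2065  0.0075]
lowR [ 0.403  -0.3085  0.024 ] [ 0.404  -0.3106  0.0075]
stopL [ 0.6336 -0.2846  0.05  ] [ 0.6341 -0.2847  0.0485]
stopR [ 0.5955 -0.3812  0.05  ] [ 0.5955 -0.3812  0.0501]
humpL [ 0.5763 -0.2625  0.039 ] [ 0.584  -0.265   0.0079]
humpR [ 0.5384 -0.3585  0.039 ] [ 0.5392 -0.3592  0.0352]
top [317 138   1   1   1]
1 ((599.8453369140625, -356.7387390136719), (0.0, 0.0), 0.0) [0.03209699 0.03209699 0.03209699]
side [302 253   1   1   1]
1 ((525.6209716796875, -347.3617248535156), (0.0, 0.0), 0.0) [0.00783447 0.00783447 0.00783447]
```

Run:
```python
from h import *
t=cam('top');s=cam('side')
G=[]
for c in(t,s):
    vv,uu=np.mgrid[0:384:2,0:512:2]; z=c['range_z'][::2,::2]
    p=cv2.undistortPoints(np.stack([uu.ravel(),vv.ravel()],1).astype(float)[:,None],c['K'],c['D'])[:,0]
    zz=z.ravel();T=np.linalg.inv(c['world_to_cam'])
    P=np.stack([p[:,0]*zz,-p[:,1]*zz,-zz],1)@T[:3,:3].T+T[:3,3]; G.append(P[zz>0])
P=np.concatenate(G)
a=np.radians(-21.5);e=np.array([np.cos(a),np.sin(a)]);n=np.array([-e[1],e[0]])
lc=np.array([.4525,-.2400]); org=lc+.086*e-.026*n; print('origin',org)
g=(P[:,:2]-org); gx=g@e*1000; gy=g@n*1000
for lo in range(-160,140,20):
    m=(gx>lo)&(gx<lo+20)&(P[:,2]>.085)&(P[:,2]<.6)
    l=gy[m&(gy>0)&(gy<400)]; r=gy[m&(gy<0)&(gy>-250)]
    print(lo,'left min y',np.round(np.sort(l)[:1]),'right max',np.round(np.sort(r)[-1:]))
m=(abs(gx)<125)&(abs(gy)<60)&(P[:,2]>.01)&(P[:,2]<.1)
for lo in range(-110,110,20):
    for side in(26,-26):
        k=m&(gx>lo)&(gx<lo+20)&(abs(gy-side)<4); print(lo+10,side,(np.median(P[k,2])*1000).round(1) if k.any() else None,end=' ; ')
k=m&(P[:,2]>.012); print(np.percentile(gx[k],[.5,99.5]),np.percentile(gy[k],[.5,99.5]))
```

```text
origin [ 0.52298688 -0.29570996]
-160 left min y [305.] right max []
-140 left min y [306.] right max []
-120 left min y [] right max []
-100 left min y [] right max []
-80 left min y [] right max []
-60 left min y [195.] right max []
-40 left min y [149.] right max []
-20 left min y [147.] right max []
0 left min y [148.] right max []
20 left min y [150.] right max []
40 left min y [152.] right max []
60 left min y [154.] right max []
80 left min y [156.] right max []
100 left min y [160.] right max []
120 left min y [162.] right max []
-100 26 51.4 ; -100 -26 40.9 ; -80 26 55.7 ; -80 -26 40.0 ; -60 26 18.5 ; -60 -26 20.3 ; -40 26 21.5 ; -40 -26 22.1 ; -20 26 23.1 ; -20 -26 23.8 ; 0 26 25.7 ; 0 -26 26.9 ; 20 26 28.0 ; 20 -26 28.8 ; 40 26 29.3 ; 40 -26 29.9 ; 60 26 26.7 ; 60 -26 26.1 ; 80 26 23.8 ; 80 -26 22.4 ; 100 26 37.4 ; 100 -26 38.5 ; [-104.77390885  101.93105399] [-56.12925196  53.36977767]
```

```bash
python3 -m pendant '[{"tx":20,"ty":-19.4,"jaw":0},{"tx":20,"ty":-19.4,"jaw":0},{"tx":20,"ty":-19.4,"jaw":0},{"tx":20,"ty":-19.4,"jaw":0},{"tx":20,"ty":-19.4,"jaw":0},{"tx":20,"ty":-19.4,"jaw":0},{"tx":20,"ty":-19.4,"jaw":0},{"tx":20,"ty":-19.4,"jaw":0},{"tx":20,"ty":-19.4,"jaw":0},{"tx":20,"ty":-19.4,"jaw":0},{"tx":20,"ty":-19.4,"jaw":0},{"tx":20,"ty":-19.4,"jaw":0},{"tx":20,"ty":-19.4,"jaw":0},{"tx":20,"ty":-19.4,"jaw":0},{"tx":20,"ty":-19.4,"jaw":0}]'
python3 -m pendant '[{"rz":6.2,"jaw":0},{"rz":6.2,"jaw":0},{"rz":6.2,"jaw":0},{"rz":6.2,"jaw":0},{"rz":6.2,"jaw":0},{"rz":6.2,"jaw":0},{"rz":5.8,"jaw":0},{"jaw":0},{"jaw":0}]'
```

```text
invalid input at $[0]: expected keys rx, ry, rz, tx, ty, tz, jaw
invalid input at $[0]: expected keys rx, ry, rz, tx, ty, tz, jaw
```

All keys are required.

```bash
python3 -m pendant '[{"rx":0,"ry":0,"rz":0,"tx":20,"ty":-19.4,"tz":0,"jaw":0},{"rx":0,"ry":0,"rz":0,"tx":20,"ty":-19.4,"tz":0,"jaw":0},{"rx":0,"ry":0,"rz":0,"tx":20,"ty":-19.4,"tz":0,"jaw":0},{"rx":0,"ry":0,"rz":0,"tx":20,"ty":-19.4,"tz":0,"jaw":0},{"rx":0,"ry":0,"rz":0,"tx":20,"ty":-19.4,"tz":0,"jaw":0},{"rx":0,"ry":0,"rz":0,"tx":20,"ty":-19.4,"tz":0,"jaw":0},{"rx":0,"ry":0,"rz":0,"tx":20,"ty":-19.4,"tz":0,"jaw":0},{"rx":0,"ry":0,"rz":0,"tx":20,"ty":-19.4,"tz":0,"jaw":0},{"rx":0,"ry":0,"rz":0,"tx":20,"ty":-19.4,"tz":0,"jaw":0},{"rx":0,"ry":0,"rz":0,"tx":20,"ty":-19.4,"tz":0,"jaw":0},{"rx":0,"ry":0,"rz":0,"tx":20,"ty":-19.4,"tz":0,"jaw":0},{"rx":0,"ry":0,"rz":0,"tx":20,"ty":-19.4,"tz":0,"jaw":0},{"rx":0,"ry":0,"rz":0,"tx":20,"ty":-19.4,"tz":0,"jaw":0},{"rx":0,"ry":0,"rz":0,"tx":20,"ty":-19.4,"tz":0,"jaw":0},{"rx":0,"ry":0,"rz":0,"tx":20,"ty":-19.4,"tz":0,"jaw":0}]'
python3 -m pendant '[{"rx":0,"ry":0,"rz":6.2,"tx":0,"ty":0,"tz":0,"jaw":0},{"rx":0,"ry":0,"rz":6.2,"tx":0,"ty":0,"tz":0,"jaw":0},{"rx":0,"ry":0,"rz":6.2,"tx":0,"ty":0,"tz":0,"jaw":0},{"rx":0,"ry":0,"rz":6.2,"tx":0,"ty":0,"tz":0,"jaw":0},{"rx":0,"ry":0,"rz":6.2,"tx":0,"ty":0,"tz":0,"jaw":0},{"rx":0,"ry":0,"rz":6.2,"tx":0,"ty":0,"tz":0,"jaw":0},{"rx":0,"ry":0,"rz":5.8,"tx":0,"ty":0,"tz":0,"jaw":0},{"rx":0,"ry":0,"rz":0,"tx":0,"ty":0,"tz":0,"jaw":0},{"rx":0,"ry":0,"rz":0,"tx":0,"ty":0,"tz":0,"jaw":0}]'
```

```text
time_s: 1.7
tool_pos: [0.4112, -0.2226, 0.2369]
tool_rot: [180.0, -0.0, 21.5]
force: [0.9, -0.4, -1.2]
grip_width: 0.0016
time_s: 2.45
tool_pos: [0.4108, -0.2239, 0.2367]
tool_rot: [180.0, -0.0, -21.3]
force: [0.0, -0.1, 0.5]
grip_width: 0.0001
```

Run:
```python
from h import *
c=cam('wrist'); save(c['img'],'w1'); s=env.get_obs(); print(s['time_s'],s['tool_pos'],s['tool_rot'],s['grip_width'],s['qpos'])
```

```text
2.5 [ 0.41079527 -0.22384775  0.23665755] [ 1.79988573e+02 -1.18163335e-02 -2.13046408e+01] 0.00027961315564734365 [ 50.06918369  -3.18964577 -23.67948349 107.07888156  -1.30998762
  75.83346589 -84.56191126]
```

View pics/w1.png

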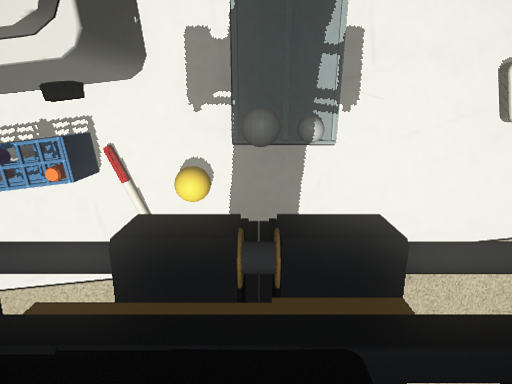

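The wrist view shows the large ball at (261,128) straight ahead of the closed fingers at (259,225), and the small ball at (311,128). The gutter is nearly upright in the picture. I refine the lane line with this view.

Run:
```python
from h import *
c=cam('wrist'); save(cv2.resize(c['img'][0:160,210:370],None,fx=3.75,fy=3.75,interpolation=cv2.INTER_CUBIC),'w1c')
print(onz(c,261,127.5,.038),onz(c,311,128,.031), rng(c,261,127.5))
for u,v,z in[(232,143,.024),(336,144,.024),(285,130,.026),(288,5,.035)]: print(onz(c,u,v,z).round(4))
```

```text
[ 0.45256205 -0.24373965  0.038     ] [ 0.43284523 -0.29164804  0.031     ] [ 0.45364271 -0.2439973   0.05666588]
[ 0.4478 -0.2088  0.024 ]
[ 0.4064 -0.3118  0.024 ]
[ 0.4403 -0.2661  0.026 ]
[ 0.5489 -0.3084  0.035 ]
```

View pics/w1c.png

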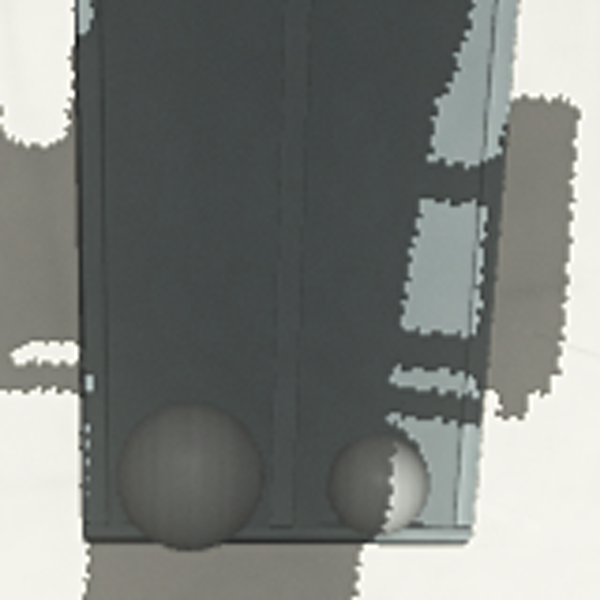

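```bash
python3 -m pendant '[{"rx":0,"ry":0,"rz":0,"tx":0,"ty":2.5,"tz":20,"jaw":0},{"rx":0,"ry":0,"rz":0,"tx":0,"ty":0,"tz":24,"jaw":0},{"rx":0,"ry":0,"rz":0,"tx":0,"ty":0,"tz":24,"jaw":0},{"rx":0,"ry":0,"rz":0,"tx":0,"ty":0,"tz":24,"jaw":0},{"rx":0,"ry":0,"rz":0,"tx":0,"ty":0,"tz":24,"jaw":0},{"rx":0,"ry":0,"rz":0,"tx":0,"ty":0,"tz":24,"jaw":0},{"rx":0,"ry":0,"rz":0,"tx":0,"ty":0,"tz":24,"jaw":0},{"rx":0,"ry":0,"rz":0,"tx":0,"ty":0,"tz":16,"jaw":0},{"rx":0,"ry":0,"rz":0,"tx":0,"ty":0,"tz":11,"jaw":0},{"rx":0,"ry":0,"rz":0,"tx":0,"ty":0,"tz":0,"jaw":0},{"rx":0,"ry":0,"rz":0,"tx":0,"ty":0,"tz":0,"jaw":0}]'
python3 - <<'E'
from h import *
c=cam('wrist'); save(c['img'],'w2'); c=cam('side'); save(cv2.resize(c['img'][180:280,220:350],None,fx=5,fy=5,interpolation=cv2.INTER_CUBIC),'s2'); s=env.get_obs(); print(s['time_s'],s['tool_pos'],s['tool_rot'],s['force'])
E
```

```text
time_s: 3.47
tool_pos: [0.4099, -0.2262, 0.0456]
tool_rot: [-180.0, 0.0, -21.4]
force: [0.2, 0.4, 0.3]
grip_width: 0.0003
3.5667 [ 0.41089124 -0.22670151  0.04675053] [ 1.79971729e+02 -1.25184266e-01 -2.14427832e+01] [0.0848816  0.70296371 0.39770817]
```

View pics/w2.png

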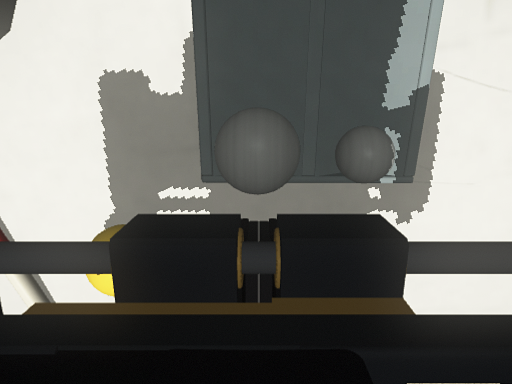

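View pics/s2.png

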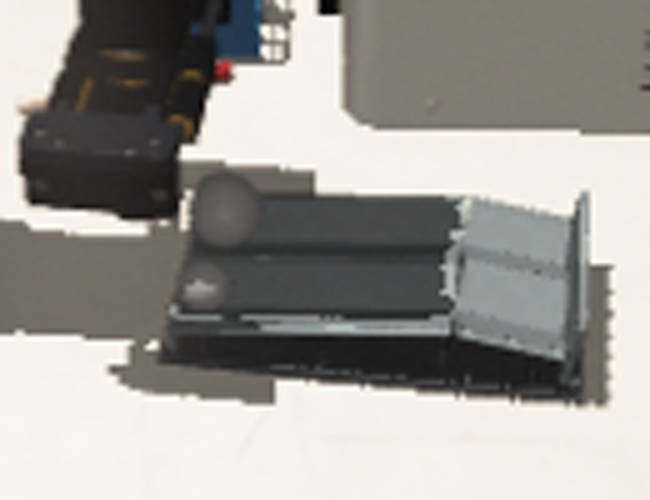

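The ball (257,151) is centred on the fingers (259), which stand behind the lip, and the side view agrees. I push slowly up the slope.

```bash
python3 -m pendant '[{"rx":0,"ry":0,"rz":0,"tx":5,"ty":0,"tz":0,"jaw":0},{"rx":0,"ry":0,"rz":0,"tx":5,"ty":0,"tz":0,"jaw":0},{"rx":0,"ry":0,"rz":0,"tx":3,"ty":0,"tz":0,"jaw":0},{"rx":0,"ry":0,"rz":0,"tx":3,"ty":0,"tz":-0.2,"jaw":0},{"rx":0,"ry":0,"rz":0,"tx":4,"ty":0,"tz":-0.4,"jaw":0},{"rx":0,"ry":0,"rz":0,"tx":5,"ty":0,"tz":-0.5,"jaw":0},{"rx":0,"ry":0,"rz":0,"tx":6,"ty":0,"tz":-0.6,"jaw":0},{"rx":0,"ry":0,"rz":0,"tx":6,"ty":0,"tz":-0.6,"jaw":0},{"rx":0,"ry":0,"rz":0,"tx":6,"ty":0,"tz":-0.6,"jaw":0},{"rx":0,"ry":0,"rz":0,"tx":6,"ty":0,"tz":-0.6,"jaw":0},{"rx":0,"ry":0,"rz":0,"tx":4,"ty":0,"tz":-0.4,"jaw":0},{"rx":0,"ry":0,"rz":0,"tx":2,"ty":0,"tz":-0.2,"jaw":0}]'
python3 - <<'E'
from h import *
c=cam('wrist'); save(c['img'],'w3'); s=env.get_obs(); print(s['time_s'],s['tool_pos'],s['tool_rot'],s['force'])
E
```

```text
time_s: 4.57
tool_pos: [0.462, -0.2467, 0.0498]
tool_rot: [-180.0, -0.0, -21.5]
force: [-0.3, 1.3, 0.6]
grip_width: 0.0007
4.6167 [ 0.46199699 -0.24664323  0.04976976] [-1.79994343e+02 -4.68023235e-02 -2.14630812e+01] [ 1.04501874 -0.11948071  0.81459436]
```

View pics/w3.png

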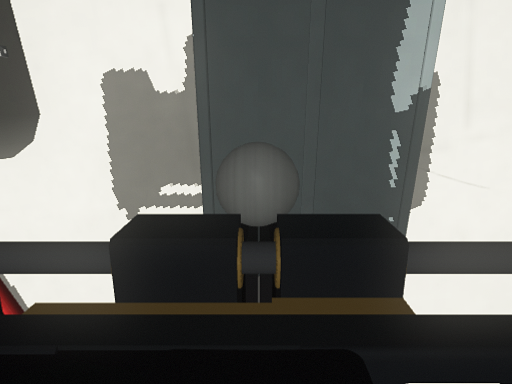

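The ball is in contact and centred (258,184), about 40 mm up the lane. I continue.

```bash
python3 -m pendant '[{"rx":0,"ry":0,"rz":0,"tx":3,"ty":0,"tz":-0.3,"jaw":0},{"rx":0,"ry":0,"rz":0,"tx":5,"ty":0,"tz":-0.5,"jaw":0},{"rx":0,"ry":0,"rz":0,"tx":6,"ty":0,"tz":-0.6,"jaw":0},{"rx":0,"ry":0,"rz":0,"tx":6,"ty":0,"tz":-0.6,"jaw":0},{"rx":0,"ry":0,"rz":0,"tx":6,"ty":0,"tz":-0.6,"jaw":0},{"rx":0,"ry":0,"rz":0,"tx":6,"ty":0,"tz":-0.6,"jaw":0},{"rx":0,"ry":0,"rz":0,"tx":6,"ty":0,"tz":-0.6,"jaw":0},{"rx":0,"ry":0,"rz":0,"tx":6,"ty":0,"tz":-0.7,"jaw":0},{"rx":0,"ry":0,"rz":0,"tx":6,"ty":0,"tz":-0.7,"jaw":0},{"rx":0,"ry":0,"rz":0,"tx":6,"ty":0,"tz":-0.7,"jaw":0},{"rx":0,"ry":0,"rz":0,"tx":6,"ty":0,"tz":-0.7,"jaw":0},{"rx":0,"ry":0,"rz":0,"tx":5,"ty":0,"tz":-0.5,"jaw":0},{"rx":0,"ry":0,"rz":0,"tx":3,"ty":0,"tz":-0.3,"jaw":0},{"rx":0,"ry":0,"rz":0,"tx":2,"ty":0,"tz":-0.2,"jaw":0}]'
python3 - <<'E'
from h import *
c=cam('wrist'); save(c['img'],'w4'); s=env.get_obs(); print(s['time_s'],s['tool_pos'],s['tool_rot'],s['force'])
E
```

```text
time_s: 5.78
tool_pos: [0.5286, -0.2729, 0.0573]
tool_rot: [180.0, -0.0, -21.5]
force: [-0.9, 0.9, 0.7]
grip_width: 0.0007
5.8333 [ 0.52869773 -0.27291972  0.0572965 ] [-1.79999742e+02 -2.91373472e-02 -2.14665989e+01] [ 0.45323807 -0.18402714  0.59258646]
```

View pics/w4.png

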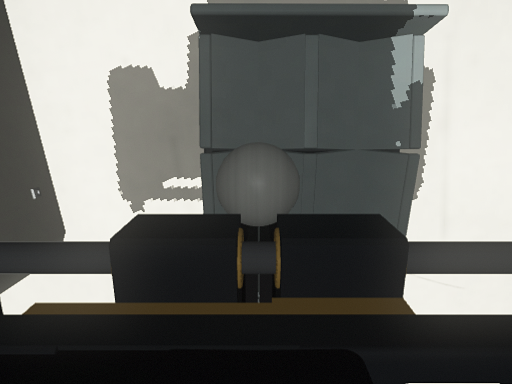

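The ball (258,184) is just short of the hump line (row 150), still touching the fingers and centred. Last slow push, then hold behind it as a guard.

```bash
python3 -m pendant '[{"rx":0,"ry":0,"rz":0,"tx":2,"ty":0,"tz":-0.2,"jaw":0},{"rx":0,"ry":0,"rz":0,"tx":3,"ty":0,"tz":-0.3,"jaw":0},{"rx":0,"ry":0,"rz":0,"tx":3,"ty":0,"tz":-0.3,"jaw":0},{"rx":0,"ry":0,"rz":0,"tx":3,"ty":0,"tz":-0.2,"jaw":0},{"rx":0,"ry":0,"rz":0,"tx":3,"ty":0,"tz":0,"jaw":0},{"rx":0,"ry":0,"rz":0,"tx":3,"ty":0,"tz":0,"jaw":0},{"rx":0,"ry":0,"rz":0,"tx":2,"ty":0,"tz":0,"jaw":0},{"rx":0,"ry":0,"rz":0,"tx":1,"ty":0,"tz":0,"jaw":0},{"rx":0,"ry":0,"rz":0,"tx":0,"ty":0,"tz":0,"jaw":0},{"rx":0,"ry":0,"rz":0,"tx":0,"ty":0,"tz":0,"jaw":0},{"rx":0,"ry":0,"rz":0,"tx":0,"ty":0,"tz":0,"jaw":0},{"rx":0,"ry":0,"rz":0,"tx":0,"ty":0,"tz":0,"jaw":0},{"rx":0,"ry":0,"rz":0,"tx":0,"ty":0,"tz":0,"jaw":0},{"rx":0,"ry":0,"rz":0,"tx":0,"ty":0,"tz":0,"jaw":0},{"rx":0,"ry":0,"rz":0,"tx":0,"ty":0,"tz":0,"jaw":0},{"rx":0,"ry":0,"rz":0,"tx":0,"ty":0,"tz":0,"jaw":0}]'
python3 - <<'E'
from h import *
c=cam('wrist'); save(c['img'],'w5'); s=env.get_obs(); print(s['time_s'],s['tool_pos'],s['tool_rot'],s['force'])
E
```

```text
time_s: 7.17
tool_pos: [0.5466, -0.28, 0.0582]
tool_rot: [180.0, 0.0, -21.5]
force: [-0.7, -0.0, -0.7]
grip_width: 0.0004
7.2167 [ 0.54669823 -0.28002603  0.05829925] [ 1.79995020e+02 -5.77843525e-03 -2.14696131e+01] [-1.02603357  0.50373711 -0.17021973]
```

View pics/w5.png

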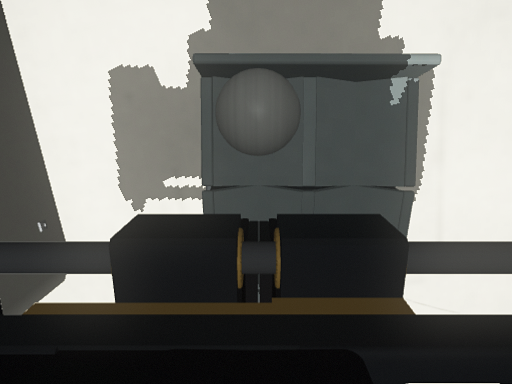

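The ball (258,111) is in the hollow against the end stop, clear of the fingers. I retract upwards and check from above.

```bash
python3 -m pendant '[{"rx":0,"ry":0,"rz":0,"tx":-3,"ty":0,"tz":-10,"jaw":0},{"rx":0,"ry":0,"rz":0,"tx":-3,"ty":0,"tz":-20,"jaw":0},{"rx":0,"ry":0,"rz":0,"tx":-10,"ty":0,"tz":-20,"jaw":0},{"rx":0,"ry":0,"rz":0,"tx":-20,"ty":0,"tz":-20,"jaw":0},{"rx":0,"ry":0,"rz":0,"tx":-20,"ty":0,"tz":-20,"jaw":0},{"rx":0,"ry":0,"rz":0,"tx":-20,"ty":0,"tz":-20,"jaw":0},{"rx":0,"ry":0,"rz":0,"tx":-20,"ty":0,"tz":-20,"jaw":0},{"rx":0,"ry":0,"rz":0,"tx":-20,"ty":0,"tz":-15,"jaw":0},{"rx":0,"ry":0,"rz":0,"tx":-10,"ty":0,"tz":-5,"jaw":0},{"rx":0,"ry":0,"rz":0,"tx":0,"ty":0,"tz":0,"jaw":0},{"rx":0,"ry":0,"rz":0,"tx":0,"ty":0,"tz":0,"jaw":0},{"rx":0,"ry":0,"rz":0,"tx":0,"ty":0,"tz":0,"jaw":0}]'
python3 - <<'E'
from h import *
w=cam('wrist');s=cam('side');t=cam('top')
save(w['img'],'w6'); save(s['img'],'s6');save(t['img'],'t6'); print(env.get_obs()['time_s'],env.get_obs()['force'])
for z,x in((.044,.078),): 
    P=np.array([.523+x*.9304+.026*.3665,-.2957-x*.3665+.026*.9304,z]); print('seat',P,'px w,s,t',proj(w,P),proj(s,P),proj(t,P))
E
```

```text
time_s: 8.22
tool_pos: [0.4297, -0.2339, 0.2082]
tool_rot: [180.0, -0.0, -21.5]
force: [-0.8, -0.1, -0.2]
grip_width: 0.0007
8.3667 [-0.04566662 -0.24108589  0.38005379]
seat [ 0.6051002 -0.3000966  0.044    ] px w,s,t [254.30975355 -46.64250242] [326.65707627 225.32106795] [296.69266972 134.82703273]
```

View pics/w6.png

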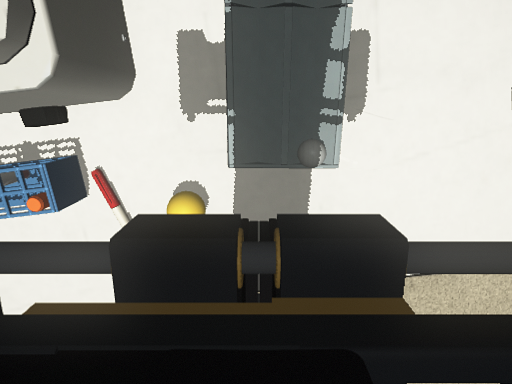

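View pics/s6.png

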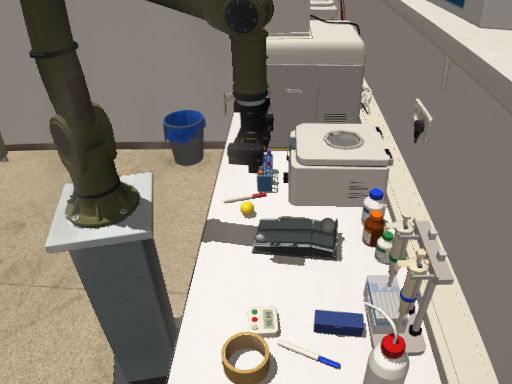

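View pics/t6.png

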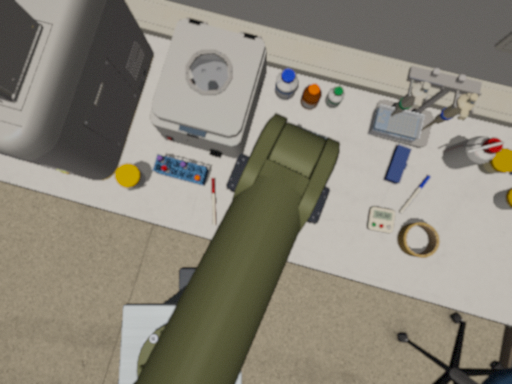

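Side view: the large ball is at about (326,226), against a predicted seat pixel of (326.7,225.3). The small ball is still at its low end: (262,238) in side, (312,153) in wrist. Cup, timer, marker and yellow ball look unmoved. I take one last range check on the ball before handing in.

Run:
```python
from h import *
s=cam('side'); save(cv2.resize(s['img'][195:270,235:350],None,fx=5,fy=5,interpolation=cv2.INTER_CUBIC),'s7')
m=np.array([rng(s,u,v) for v in range(217,235) for u in range(318,336)])
# sphere fit near seat, known radius
from scipy.optimize import least_squares
P=m[np.linalg.norm(m-[.605,-.300,.044],axis=1)<.024]; P=P[P[:,2]>.042]
r=least_squares(lambda c:np.linalg.norm(P-c,axis=1)-.02,[.605,-.3,.044],loss='soft_l1',f_scale=.001)
print(len(P),r.x,np.abs(r.fun).mean()); q=r.x[:2]-[.523,-.2957]; print('gutter',q@[.9304,-.3665],q@[.3665,.9304],'small',onz(s,262,237.2,.031))
```

```text
171 [ 0.60621646 -0.30104393  0.04536728] 0.0010063651926417712
gutter 0.07938314770112824 0.025526844688756087 small [ 0.43567704 -0.29046495  0.031     ]
```

View pics/s7.png

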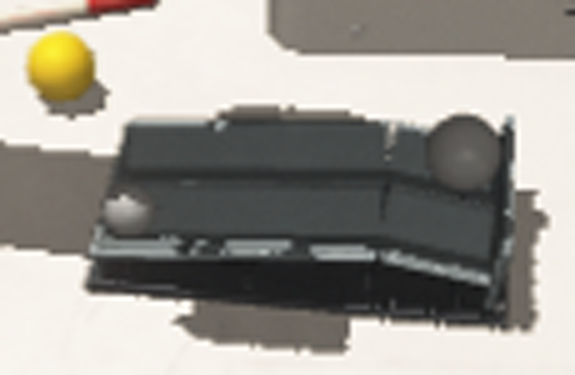

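The large ball (crop 463,152) sits at gutter (79, 25.5) mm, 45 mm high, which is the left seat to within about 2 mm. The small ball is still at its low end (crop 127,212).

```bash
python3 -c "
from cell import env
print(env.get_obs()['time_s'],env.sign_off())"
```

```text
the job is handed in; nothing more can be done
8.4167 None
```

I pushed the larger grey ball with the closed fingertips up the left lane and over the hump. It rolled into the hollow and now rests against the end stop. I then lifted the tool clear and handed in at 8.4 s.

- **Large ball:** the last check puts its centre at gutter (79, 25.5) mm, 45 mm high. The left seat is (78, 26) mm, 44 mm high, so it agrees to about 2 mm.
- **Small ball and surroundings:** the small ball is still at the low end of its lane. The cup, timer, marker and yellow ball look unmoved; I judged these by eye rather than measuring them.
- **Forces:** the wrist force stayed at about 1 N in every reading I took.
- **Disagreement:** the cameras differed by about 2–4 mm on the ball positions, as the calibration allows. At the end the arm hid the gutter from the top camera and the hollow was outside the wrist view, so the final position comes from the side camera alone.

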